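Try the case lids and weigh down the worn one

TASK

One of these two steel cases has a worn lid hinge: lift each lid by its handle about half-way (some 45 degrees) and let go, to see which one holds its angle and which one falls shut by itself. Leave the sound lid standing half open, and weigh down the shut lid of the worn case by setting the full carton, not the empty one, flat on the middle of it without dropping it. Heft the cartons to tell them apart; the empty one must end standing where it was, and leave the other things on the table as they are.

Things in the scene. Friction and masses are not known exactly. Their poses are not given: they have to be found in the camera images.
- case_a: one of two outwardly identical grey sheet-steel accessory cases, screwed to the table, one on the left and one on the right, each yawed up to about 17 degrees; 160 (its x) x 180 (its y) mm, lid upper face 78.5 mm above the table when shut. Origin: centre of its underside; its front (-x) faces the robot, the lid's hinge runs along its rear (+x) upper edge
- lid_a (a joint): opening angle of the lid of case_a in rad: 0 shut, grows as the front edge is lifted, stop at 1.7. A sound friction hinge holds the lid wherever it is left; a worn one lets it swing shut within about a second. The lid weighs about 0.34 kg; lifting it by the handle takes about 2 to 6 N
- lid_a_handle (a point): centre of the dark steel bow handle's bar on the lid of case_a (moves with the lid): a round bar 10 mm thick, 70 mm long along the case's y, 34 mm above the lid's upper face and 10 mm forward of its front edge, carried by a post at each end; 170 mm in front of the hinge axis (along the case's x) and 42 mm above it when shut. Axes are the lid's: parallel to the case's when shut
- lid_a_hinge (a point): point on the hinge axis of the lid of case_a, middle of its rear edge at the underside of the lid; the axis runs along the case's y
- lid_a_top (a point): centre of the upper face of the lid of case_a (lid 160 x 180 x 8 mm, flat but for the handle); x runs back towards the hinge, z out of the face
- case_b: one of two outwardly identical grey sheet-steel accessory cases, screwed to the table, one on the left and one on the right, each yawed up to about 17 degrees; 160 (its x) x 180 (its y) mm, lid upper face 78.5 mm above the table when shut. Origin: centre of its underside; its front (-x) faces the robot, the lid's hinge runs along its rear (+x) upper edge
- lid_b (a joint): opening angle of the lid of case_b in rad: 0 shut, grows as the front edge is lifted, stop at 1.7. A sound friction hinge holds the lid wherever it is left; a worn one lets it swing shut within about a second. The lid weighs about 0.34 kg; lifting it by the handle takes about 2 to 6 N
- lid_b_handle (a point): centre of the dark steel bow handle's bar on the lid of case_b (moves with the lid): a round bar 10 mm thick, 70 mm long along the case's y, 34 mm above the lid's upper face and 10 mm forward of its front edge, carried by a post at each end; 170 mm in front of the hinge axis (along the case's x) and 42 mm above it when shut. Axes are the lid's: parallel to the case's when shut
- lid_b_hinge (a point): point on the hinge axis of the lid of case_b, middle of its rear edge at the underside of the lid; the axis runs along the case's y
- lid_b_top (a point): centre of the upper face of the lid of case_b (lid 160 x 180 x 8 mm, flat but for the handle); x runs back towards the hinge, z out of the face
- carton_1_mid (a point): centre (half-way up) of one of two outwardly identical taped cardboard cartons, 85 (x) x 50 (y) x 55 mm tall, standing in the lane between the cases, one nearer to the robot than the other; grasp across the 50 mm. One is full of rivets (about 0.6 kg), one is empty (about 0.1 kg)
- carton_1: the carton of carton_1_mid; origin at the centre of its underside
- carton_2_mid (a point): centre (half-way up) of one of two outwardly identical taped cardboard cartons, 85 (x) x 50 (y) x 55 mm tall, standing in the lane between the cases, one nearer to the robot than the other; grasp across the 50 mm. One is full of rivets (about 0.6 kg), one is empty (about 0.1 kg)
- carton_2: the carton of carton_2_mid; origin at the centre of its underside
- glue_jar: small glass glue jar with a black cap, 38 mm across, 70 mm tall, between the cartons; a bystander. Origin: centre of its underside
- spool: wooden thread spool, 44 mm across, 50 mm tall, standing in front of the case on the left (+y); a bystander. Origin: centre of its underside
- weight: turned steel pattern weight with a knob, 60 mm across, 50 mm tall, in front of the case on the right (-y); a bystander. Origin: centre of its underside
- offcut: plywood offcut 120 x 35 x 20 mm lying flat, left front; a bystander. Origin: centre of its underside
- driver: screwdriver lying flat, right front; a bystander
- mug: white mug, 76 mm across, 85 mm tall, behind, left of the middle; a bystander. Origin: centre of its underside
- rivet_tin: round tin, 60 mm across, 75 mm tall, behind, right of the middle; a bystander. Origin: centre of its underside
There are look-alikes about, which are no part of the job. What is shaped like the carton_1 but orange is not meant.

How it is judged:
By the outcome, as a careful person would: the job done as asked, in the order asked, and still so for the second after the job is handed in, with the robot touching nothing.
It also fails if it takes over 72 s, if anything falls off the work surface, if the arm or the gripper's body presses on something with over 40 N, if the wrist force passes 120 N, or if a joint passes its speed limit or range.

ROBOT

A 7-joint arm with a two-finger parallel gripper is mounted at the origin on the work surface. World frame = base frame: x ahead of the robot, y to its left, z up, the work surface at z = 0. Lengths are in m, angles in rad, forces in N, time in s.
With the tool pointing down it reaches from about 0.4 to 0.85 m from the base axis. Payload 10.4 kg.
Tool frame: the origin (TCP) lies on the centre line of the jaws, within the pads' length; the fingertips stand 25 mm ahead of it and the grasp point (between the pads) lies 6 mm ahead of it; z points along the fingers, x is the direction in which the jaws open and shut, and the axes are right-handed (so a half turn about z gives the same grasp; the last joint's range is limited). The gripper opens to 85 mm and grips with 20 to 120 N. Pads are 22 mm wide; open, the fingers measure 114 mm over their backs; the gripper's body (76 mm by 85 mm) begins 54 mm behind the grasp point. The pads swing forward as they close: fully open they stand 13 mm farther back than shut.
Start: joints at [-1.188, 0.332, -0.065, 1.46, 0.022, 1.35, -0.088], TCP at [0.247, 0.574, 0.256] pointing down, gripper open.
Joint ranges: [-2.6, 2.6], [-0.5, 2.12], [-1.47, 1.34], [0.16, 2.42], [-1.27, 4.41], [0.06, 2.06], [-2.6, 2.6]. Speed limits (rad/s): [2.22, 2.22, 2.79, 2.79, 3.14, 3.14, 3.14].

INTERFACE

Orientations are given as a unit quaternion [x, y, z, w].
In Python, from cell import ctrl, imaging, job gives the robot as it stands.
- The arm moves only by the shell command python3 -m handwheel 'ROWS' [FORCE]. ROWS is a JSON object of lists of equal length, an entry for each row: "rotation": the turn, a rotation vector about the tool's x, y, z in degrees, a list of three; "delta_pos": the shift along the tool's x, y, z in mm, a list of three; "jaw": the opening in per cent of the stroke, from 0 (shut) to 100 (fully open). In form: {"rotation": [[rx, ry, rz], ...], "delta_pos": [[dx, dy, dz], ...], "jaw": [jaw, ...]}. A call has 1 to 8 rows; each row is the pose to reach, as a shift and turn from the pose measured when the call began, along the tool's axes at that moment; what a row does not reach only later rows make up. A row lasts 1/10 s, in which the tool goes at most 50 mm and 8.59 degrees, less where a joint would pass 70% of its speed; a pose out of reach is approached as far as the arm can. A call with a gripper value outside its range is refused whole. The fingers move at their own pace and stop on an object; FORCE is the grip in N (left out, the last holds). Time passes only in rows, so rows that repeat a pose let the fingers close. It gives the time, the measured TCP pose, the force and the opening at its end, in the units of the state.
- ctrl.get_obs(): the state, without advancing time (a new reading comes with each control period).
- imaging.read_camera(name): name is "side" or "top"; returns a dict with "frame" (384x512x3 uint8, red, green, blue), "fov_y" (degrees; the focal length in pixels is half the picture's height over the tangent of half this angle, whatever the lens; pixels are square), "cx", "cy" (the principal point, pixels), "rvec" (rotation vector, rad) and "tvec" (3), from world to camera coordinates, as OpenCV has them. Camera axes: x right, y down, z forward; pixel columns grow to the right and rows downward; lengths in m; the calibration is good to about 2 mm. A picture is of the moment at which its call begins. There is no depth.
- job.hand_in(): hands the job in, once; it reports no verdict.
The state is a dict: "clock": time; "q": joint angles; "qd": joint speeds; "joint_efforts": joint torques, N m; "position": TCP position; "tcp_rot": TCP orientation; "force": force on the tool from outside, world axes, zero at the start; "wrist_torque": the same for the moment, N m; "width": finger opening in m.
Only numpy, scipy, OpenCV 4.12 (cv2) and the standard library are available. Lean on these libraries where they do the work, as an engineer would, in place of code of your own. Each camera call takes 0.05 s, during which the arm holds its last target. There are 200 camera calls.

## Working session

There is one attempt and no reset: what is moved stays moved. The work goes in short steps, Python scripts to look and compute and a shell command to move; the robot and the scene stay as the last step left them, time stands still between calls to the robot, and variables do not carry over. Pictures are saved under pics/ and viewed, about 8 in all and at most 12, crops included, and the job is handed in when it is done.

```bash
mkdir -p pics; ls; python3 - <<'E'
from cell import ctrl, imaging
import cv2,pickle
o=ctrl.get_obs();print({k:(v if not hasattr(v,'round') else v) for k,v in o.items()})
d={}
for n in('top','side'):
    c=imaging.read_camera(n);d[n]=c
    cv2.imwrite(f'pics/{n}0.png',cv2.resize(c['frame'][:,:,::-1],(800,600),interpolation=cv2.INTER_CUBIC))
    print(n,c['fov_y'],c['cx'],c['cy'],c['rvec'],c['tvec'])
pickle.dump(d,open('c0.pkl','wb'))
E
```

```text
pics
{'clock': 0.0, 'q': array([-1.18763206,  0.33288111, -0.06471042,  1.46093633,  0.02157955,
        1.34990193, -0.08851098]), 'qd': array([-0.00037036, -0.00123568,  0.00031735, -0.00093995, -0.00214728,
       -0.00153683,  0.00054192]), 'joint_efforts': array([-1.91066820e-04, -6.25437355e+01,  4.91072831e-02, -3.91617322e+01,
        1.62509020e-02,  9.71442409e-03, -1.27015326e-05]), 'position': array([0.24655859, 0.57394196, 0.25551254]), 'tcp_rot': array([ 8.35076747e-01,  5.50132996e-01, -5.85887705e-04,  4.11708085e-04]), 'force': array([ 0.13958626,  0.65972859, -0.73306243]), 'wrist_torque': array([-0.02454951,  0.01118785,  0.01827896]), 'width': 0.08561266990113078}
top 56.77231005818751 251.99754921242325 192.63898204122532 [ 2.14794624 -2.19926491  0.09701687] [0.00144167 0.53943853 1.16321861]
side 55.507829660830225 258.52327389429456 193.70054357041673 [ 2.22977496 -0.15674627  0.06503887] [-0.53508625  0.10807148  1.04648271]
```

View pics/top0.png

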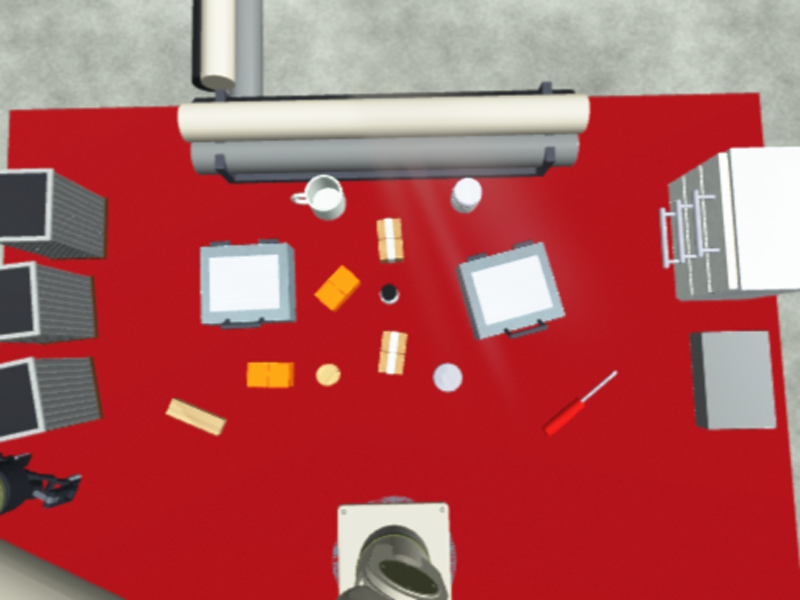

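View pics/side0.png

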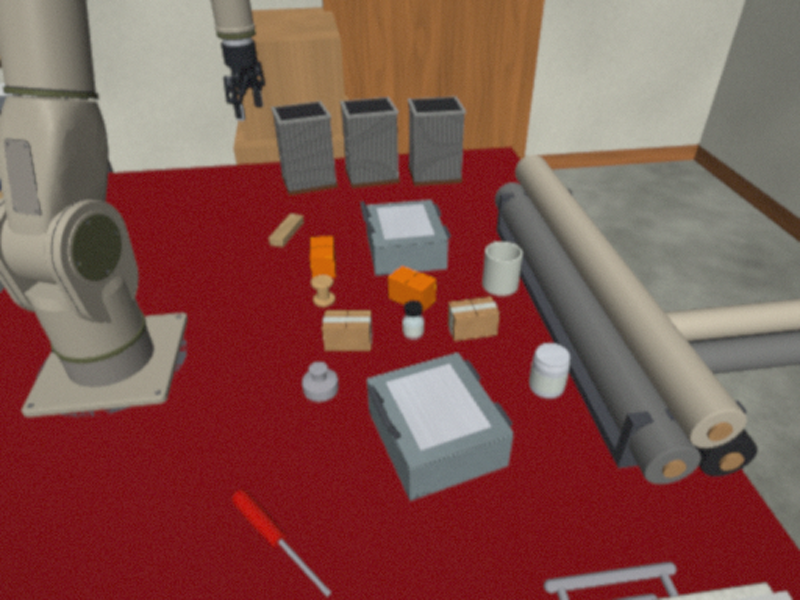

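The top view shows the left case centred at (247,283) with its handle at (246,323), and the right case at (512,290) with its handle at (527,327). The two brown, white-taped cartons are at (393,353) near and (390,240) far. The boxes at (337,288) and (270,375) are orange decoys and are excluded. The jar is at (389,293).

```bash
cat > h.py <<'E'
import numpy as np,cv2,pickle
from scipy.spatial.transform import Rotation as Ro
def ray(c,uv,z):
    h=c['frame'].shape[0];f=h/2/np.tan(np.radians(c['fov_y'])/2)
    R=cv2.Rodrigues(np.array(c['rvec'],float))[0];t=np.array(c['tvec'],float)
    C=-R.T@t
    uv=np.atleast_2d(uv).astype(float)
    d=np.c_[(uv[:,0]-c['cx'])/f,(uv[:,1]-c['cy'])/f,np.ones(len(uv))]@R
    s=(z-C[2])/d[:,2]
    return (C+d*s[:,None])
def go(pos,yaw,tilt=0.0):
    "tool-axis shift (mm) and turn (deg) to world pos with jaw axis at yaw deg (mod 180), pointing down"
    from cell import ctrl
    o=ctrl.get_obs();R=Ro.from_quat(o['tcp_rot']);best=None
    for k in(0,180):
        a=np.radians(yaw+k);x=np.array([np.cos(a),np.sin(a),0]);z=np.array([0,0,-1.])
        T=Ro.from_matrix(np.c_[x,np.cross(z,x),z])
        rv=np.degrees((R.inv()*T).as_rotvec())
        if best is None or np.linalg.norm(rv)<np.linalg.norm(best):best=rv
    print('t',round(o['clock'],2),'pos',o['position'].round(4),'w',round(o['width'],4),'F',np.round(o['force'],1),'q7',o['q'][6].round(2))
    print('delta mm',(R.inv().apply(np.array(pos)-o['position'])*1000).round(0),'rot',best.round(1))
E
python3 - <<'E'
from h import *
d=pickle.load(open('c0.pkl','rb'));c=d['top'];f=c['frame'].astype(int)
hsv=cv2.cvtColor(c['frame'],cv2.COLOR_RGB2HSV)
def comps(m,z,name,box,mina=40):
    n,l,s,ce=cv2.connectedComponentsWithStats(m.astype(np.uint8))
    for i in range(1,n):
        if s[i,4]<mina or not(box[0]<ce[i][0]<box[2] and box[1]<ce[i][1]<box[3]):continue
        p=np.argwhere(l==i)[:,::-1]
        w=ray(c,p,z)[:,:2].astype(np.float32)*1000
        r=cv2.minAreaRect(w)
        print(name,ce[i].round(1),s[i,4],'c',np.round(r[0]),'size',np.round(r[1]),'ang',round(r[2],1))
H,S,V=[hsv[...,i].astype(int) for i in range(3)]
comps((S<40)&(V>195),.0785,'label',(110,140,380,230),300)
notred=~((S>150)&((H<8)|(H>172)))
sub=np.zeros_like(notred);sub[130:250,100:380]=1
comps(notred&sub,.0,'obj@0',(100,120,380,270))
comps(notred&sub,.055,'obj@55',(230,120,270,270))
comps((V<75)&(S<120),.1045,'dark@h',(120,195,380,225),15)
# spool etc
E
```

```text
label [155.7 183.4] 2129 c [573. 294.] size [143. 175.] ang 1.1
label [328.1 188.5] 2174 c [ 545. -254.] size [140. 173.] ang 13.8
obj@0 [209.  134.1] 218 c [746. 145.] size [108.  35.] ang 88.6
obj@0 [296.8 132.3] 93 c [ 745. -172.] size [62. 21.] ang 88.6
obj@0 [249.2 153.3] 431 c [678.  -5.] size [102.  54.] ang 3.5
obj@0 [157.9 181.5] 3255 c [588. 309.] size [194. 209.] ang 0.9
obj@0 [326.  185.9] 3222 c [ 557. -264.] size [199. 206.] ang 13.9
obj@0 [215.8 184.2] 459 c [574. 112.] size [59. 90.] ang 44.0
obj@0 [248.7 188.2] 126 c [556.   0.] size [39. 39.] ang 43.8
obj@0 [250.9 225.3] 430 c [430.  -5.] size [54. 93.] ang 82.2
obj@0 [172.4 239.5] 477 c [389. 261.] size [99. 50.] ang 88.7
obj@0 [209.5 239.3] 175 c [386. 136.] size [51. 44.] ang 88.7
obj@0 [286.  240.9] 285 c [ 377. -122.] size [61. 57.] ang 88.7
obj@55 [249.2 153.3] 431 c [666.  -5.] size [97. 51.] ang 3.5
obj@55 [248.7 188.2] 126 c [550.  -0.] size [37. 37.] ang 43.8
obj@55 [250.9 225.3] 430 c [430.  -5.] size [51. 89.] ang 82.2
```

```bash
python3 - <<'E'
from h import *
d=pickle.load(open('c0.pkl','rb'));c=d['top']
f=c['frame'][:,:,::-1]
a=cv2.resize(f[145:220,118:198],None,fx=5,fy=5,interpolation=cv2.INTER_CUBIC);b=cv2.resize(f[145:220,285:365],None,fx=5,fy=5,interpolation=cv2.INTER_CUBIC)
cv2.imwrite('pics/cases.png',np.hstack([a,b]))
V=c['frame'].max(2).astype(int)
for n,(x0,x1) in dict(L=(130,180),R=(310,356)).items():
    m=np.zeros(V.shape,bool);m[198:218,x0:x1]=1
    p=np.argwhere(m&(V<90))[:,::-1]
    w=ray(c,p,.1125)[:,:2]*1000
    print(n,len(p),p.mean(0).round(1),cv2.minAreaRect(w.astype(np.float32)),w.mean(0).round(1))
E
```

```text
L 23 [155.5 206.1] ((496.9539794921875, 287.408935546875), (9.127772331237793, 83.37908935546875), 1.251370906829834) [496.5 287.3]
R 25 [335.4 210. ] ((472.05224609375, -267.4801025390625), (14.285327911376953, 78.51593017578125), 14.516935348510742) [ 471.7 -266.7]
```

View pics/cases.png

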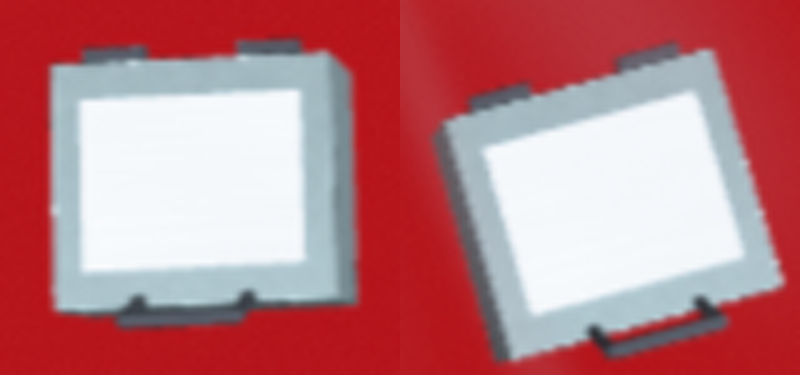

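Enlarged crop: the left handle's bar runs (118,322)–(243,316), and the right's runs (610,352)–(726,320). Both labels are clean rectangles.

```bash
python3 - <<'E'
from h import *
d=pickle.load(open('c0.pkl','rb'));c=d['top']
for n,ox,e,lab in(('L',118,[(118,320),(243,315)],[(80,100),(300,90),(304,260),(82,271)]),('R',285-80,[(610,352),(726,319)],[(484,150),(696,92),(743,256),(535,315)])):
    g=lambda P:np.array(P)/5+[ox,145]-.4
    w=ray(c,g(e),.1125);v=w[0]-w[1];L=ray(c,g(lab),.0785)
    print(n,'bar',w.mean(0).round(4),'len',np.linalg.norm(v).round(3),'yaw',np.degrees(np.arctan2(-v[0],v[1])).round(1))
    yv=L[0]-L[1]+L[3]-L[2];print('label c',L.mean(0).round(4),'yaw',np.degrees(np.arctan2(-yv[0],yv[1])).round(1))
    y=np.degrees(np.arctan2(-yv[0],yv[1]));a=np.radians(y)
    print('handle from label (90mm fwd of centre)',(L.mean(0)[:2]-.09*np.array([np.cos(a),np.sin(a)])).round(4))
    go([*w.mean(0)[:2],.22],y)
E
```

```text
L bar [0.4906 0.2929 0.1125] len 0.077 yaw 0.9
label c [0.5805 0.2955 0.0785] yaw 1.4
handle from label (90mm fwd of centre) [0.4905 0.2933]
t 0.1 pos [0.2466 0.574  0.2556] w 0.0853 F [-0.5  0.2  0.5] q7 -0.09
delta mm [-162.  335.   36.] rot [ 0.   0.1 65.4]
R bar [ 0.4661 -0.2752  0.1125] len 0.075 yaw 14.4
label c [ 0.5526 -0.2531  0.0785] yaw 14.2
handle from label (90mm fwd of centre) [ 0.4654 -0.2752]
t 0.1 pos [0.2466 0.574  0.2556] w 0.0853 F [-0.5  0.2  0.5] q7 -0.09
delta mm [-694.  537.   37.] rot [ 0.   0.1 52.5]
```

```bash
python3 -m handwheel '{"rotation":[[0,0,65.4],[0,0,65.4],[0,0,65.4],[0,0,65.4],[0,0,65.4],[0,0,65.4],[0,0,65.4],[0,0,65.4]],"delta_pos":[[-162,335,36],[-162,335,36],[-162,335,36],[-162,335,36],[-162,335,36],[-162,335,36],[-162,335,36],[-162,335,36]],"jaw":[60,60,60,60,60,60,60,60]}' 25; python3 -c "
from h import *
go([.4906,.293,.1185],1.2)"
```

```text
clock: 0.9
position: [0.4931, 0.2879, 0.2193]
tcp_rot: [1.0, 0.006, -0.0, 0.002]
force: [0.5, -0.0, -0.2]
width: 0.051
t 0.9 pos [0.4931 0.2879 0.2193] w 0.051 F [ 0.5 -0.  -0.2] q7 -0.54
delta mm [ -2.  -5. 101.] rot [ 0.2  0.  -0.5]
```

```bash
python3 -m handwheel '{"rotation":[[0.2,0,-0.5],[0.2,0,-0.5],[0.2,0,-0.5],[0.2,0,-0.5],[0.2,0,-0.5],[0.2,0,-0.5]],"delta_pos":[[-2,-5,40],[-2,-5,80],[-2,-5,101],[-2,-5,101],[-2,-5,101],[-2,-5,101]],"jaw":[60,60,60,60,0,0]}' 25; python3 -m handwheel '{"rotation":[[0,0,0],[0,0,0],[0,0,0],[0,0,0]],"delta_pos":[[0,0,0],[0,0,0],[0,0,0],[0,0,0]],"jaw":[0,0,0,0]}' 25;  python3 - <<'E'
from h import *
from cell import imaging
c=imaging.read_camera('side');cv2.imwrite('pics/g1.png',cv2.resize(c['frame'][100:240,200:340,::-1],(560,560),interpolation=cv2.INTER_CUBIC))
# arc targets in world for bar, tool stays vertical
p=np.array([.4906,.293]);a=np.radians(1.2)
hx=np.array([np.cos(a),np.sin(a)])
go([.4906,.293,.1185],1.2)
for t in range(6,54,6):
    ang=np.arctan2(42,170)+np.radians(t);r=np.hypot(170,42)
    print(t,'fwd %.1f up %.1f'%(170-r*np.cos(ang),r*np.sin(ang)-42))
E
```

```text
clock: 1.5
position: [0.4918, 0.2932, 0.12]
tcp_rot: [1.0, 0.01, 0.001, -0.001]
force: [0.0, 0.5, -0.0]
width: 0.0227
clock: 1.9
position: [0.491, 0.2935, 0.121]
tcp_rot: [1.0, 0.011, 0.0, -0.001]
force: [-5.8, -2.0, 2.2]
width: 0.0087
t 1.95 pos [0.491  0.2935 0.1209] w 0.0088 F [-6.6 -1.3  3.3] q7 -0.52
delta mm [-0.  0.  2.] rot [-0.1 -0.   0. ]
6 fwd 5.3 up 17.5
12 fwd 12.4 up 34.4
18 fwd 21.3 up 50.5
24 fwd 31.8 up 65.5
30 fwd 43.8 up 79.4
36 fwd 57.2 up 91.9
42 fwd 71.8 up 103.0
48 fwd 87.5 up 112.4
```

View pics/g1.png

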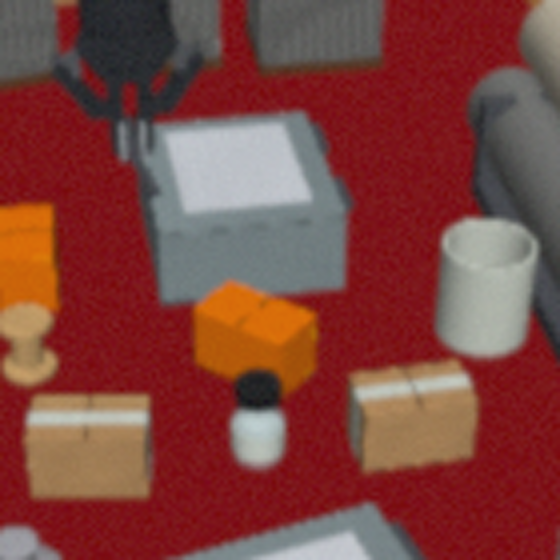

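The jaws are closed on the left bar: width 8.8 mm, grip at about (130,150). Next I lift along the arc.

```bash
python3 -m handwheel '{"rotation":[[0,0,0],[0,0,0],[0,0,0],[0,0,0],[0,0,0],[0,0,0],[0,0,0],[0,0,0]],"delta_pos":[[2,0,-9],[5,0,-17],[9,0,-26],[12,0,-34],[17,0,-42],[21,0,-50],[26,0,-58],[32,0,-65]],"jaw":[0,0,0,0,0,0,0,0]}' 30; python3 -c "
from h import *
go([.491+.08,.2935+.0015,.121+.108],1.2)"
```

```text
clock: 2.75
position: [0.5218, 0.2942, 0.1867]
tcp_rot: [1.0, 0.011, -0.001, -0.001]
force: [-14.7, -2.2, 4.4]
width: 0.0082
t 2.75 pos [0.5218 0.2942 0.1867] w 0.0082 F [-14.7  -2.2   4.4] q7 -0.49
delta mm [ 49.   0. -42.] rot [-0.1  0.2  0.1]
```

```bash
python3 -m handwheel '{"rotation":[[0,0,0],[0,0,0],[0,0,0],[0,0,0],[0,0,0],[0,0,0],[0,0,0],[0,0,0]],"delta_pos":[[6,0,-7],[12,0,-14],[18,0,-20],[25,0,-26],[32,0,-32],[40,0,-37],[47,0,-41],[47,0,-41]],"jaw":[0,0,0,0,0,0,0,0]}' 30; python3 - <<'E'
from h import *
go([.491+.08,.2935+.0015,.121+.108],1.2)
E
```

```text
clock: 3.55
position: [0.5696, 0.2955, 0.2311]
tcp_rot: [1.0, 0.011, -0.001, -0.002]
force: [-11.3, -3.5, 16.0]
width: 0.0084
t 3.55 pos [0.5696 0.2955 0.2311] w 0.0084 F [-11.3  -3.5  16. ] q7 -0.44
delta mm [1. 1. 2.] rot [-0.2  0.1  0.1]
```

```bash
python3 -m handwheel '{"rotation":[[0,0,0],[0,0,0],[0,0,0],[0,0,0],[0,0,0],[0,0,0]],"delta_pos":[[0,0,0],[0,0,0],[0,0,0],[0,0,-40],[0,0,-80],[0,0,-90]],"jaw":[45,45,45,45,45,45]}' 25; python3 -m handwheel '{"rotation":[[0,0,0],[0,0,0],[0,0,0],[0,0,0],[0,0,0],[0,0,0],[0,0,0],[0,0,0]],"delta_pos":[[-30,40,0],[-60,80,0],[-90,120,0],[-120,160,0],[-120,200,0],[-120,240,0],[-120,250,0],[-120,250,0]],"jaw":[60,60,60,60,60,60,60,60]}' 25; python3 - <<'E'
from h import *
from cell import imaging
s=imaging.read_camera('side')
cv2.imwrite('pics/l1.png',cv2.resize(s['frame'][70:240,180:350,::-1],(560,560),interpolation=cv2.INTER_CUBIC))
go([.4661,-.275,.22],14.3)
E
```

```text
clock: 4.15
position: [0.5712, 0.2954, 0.3261]
tcp_rot: [1.0, 0.011, 0.002, -0.004]
force: [0.9, -0.1, -0.1]
width: 0.0387
clock: 4.95
position: [0.4568, 0.0414, 0.3238]
tcp_rot: [1.0, 0.009, 0.003, -0.004]
force: [-0.3, 1.0, 1.3]
width: 0.051
t 5.0 pos [0.4568 0.0431 0.3237] w 0.0512 F [-0.4  1.3  0.4] q7 -0.2
delta mm [  2. 319. 101.] rot [ -0.4  -0.3 -13.1]
```

View pics/l1.png

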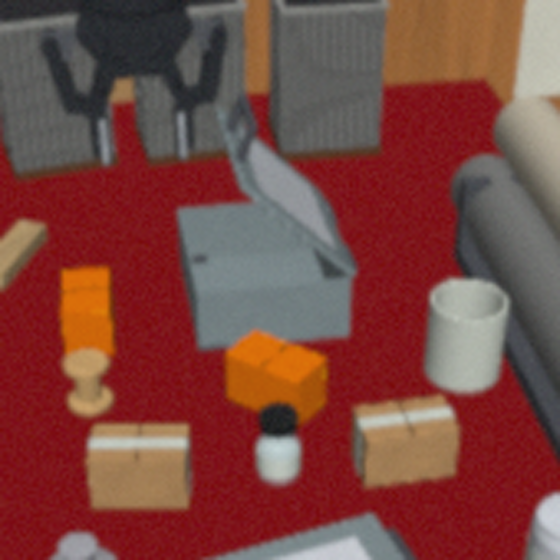

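The left lid is standing half open (edge from (345,270) up to (235,110)) about 1 s after release. Now the right case.

```bash
python3 -m handwheel '{"rotation":[[0,0,-13],[0,0,-13],[0,0,-13],[0,0,-13],[0,0,-13],[0,0,-13],[0,0,-13],[0,0,-13]],"delta_pos":[[2,319,101],[2,319,101],[2,319,101],[2,319,101],[2,319,101],[2,319,101],[2,319,101],[2,319,101]],"jaw":[60,60,60,60,60,60,60,60]}' 25;  python3 - <<'E'
from h import *
from cell import imaging
go([.466,-.275,.1185],14.3)
s=imaging.read_camera('side')
cv2.imwrite('pics/l2.png',np.hstack([cv2.resize(s['frame'][80:220,210:310,::-1],(400,560),interpolation=cv2.INTER_CUBIC),cv2.resize(s['frame'][150:330,210:340,::-1],(400,560))]))
E
```

```text
clock: 5.8
position: [0.4651, -0.2781, 0.2181]
tcp_rot: [0.993, 0.122, 0.001, -0.002]
force: [-0.7, -0.2, 0.4]
width: 0.0512
t 5.8 pos [ 0.4651 -0.2781  0.2181] w 0.0512 F [-0.7 -0.2  0.4] q7 0.86
delta mm [  1.  -2. 100.] rot [-0.3 -0.1 -0.3]
```

View pics/l2.png

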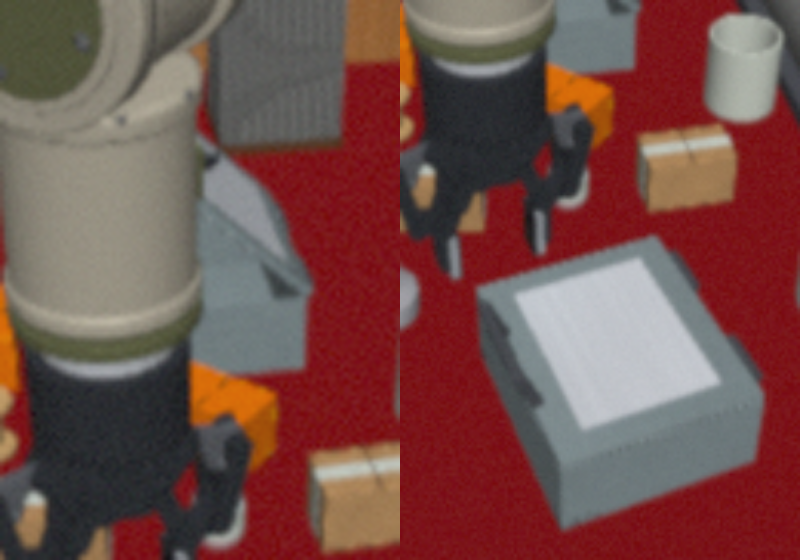

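The left lid is still open nearly 2 s after release, so it is the sound one. The gripper sits above the right handle.

```bash
python3 -m handwheel '{"rotation":[[0,0,0],[0,0,0],[0,0,0],[0,0,0],[0,0,0],[0,0,0]],"delta_pos":[[1,-2,40],[1,-2,80],[1,-2,100],[1,-2,100],[1,-2,100],[1,-2,100]],"jaw":[60,60,60,60,0,0]}' 25; python3 -m handwheel '{"rotation":[[0,0,0],[0,0,0],[0,0,0],[0,0,0]],"delta_pos":[[0,0,0],[0,0,0],[0,0,0],[0,0,0]],"jaw":[0,0,0,0]}' 25; python3 -m handwheel '{"rotation":[[0,0,0],[0,0,0],[0,0,0],[0,0,0],[0,0,0],[0,0,0],[0,0,0],[0,0,0]],"delta_pos":[[2,0,-9],[5,0,-17],[9,0,-26],[12,0,-34],[17,0,-42],[21,0,-50],[26,0,-58],[32,0,-65]],"jaw":[0,0,0,0,0,0,0,0]}' 30; python3 -c "
from h import *
a=np.radians(14.3)
go([.466+.08*np.cos(a),-.275+.08*np.sin(a),.1195+.108],14.3)"
```

```text
clock: 6.45
position: [0.468, -0.2724, 0.1203]
tcp_rot: [0.992, 0.123, 0.002, -0.003]
force: [0.3, -0.3, -0.2]
width: 0.0232
clock: 6.85
position: [0.4662, -0.273, 0.1209]
tcp_rot: [0.992, 0.123, 0.001, -0.003]
force: [-9.6, -0.6, 4.0]
width: 0.0088
clock: 7.65
position: [0.496, -0.2657, 0.1867]
tcp_rot: [0.992, 0.122, -0.0, -0.004]
force: [-13.2, 2.7, 5.3]
width: 0.0086
t 7.65 pos [ 0.496  -0.2657  0.1867] w 0.0086 F [-13.2   2.7   5.3] q7 0.87
delta mm [ 49.   1. -41.] rot [-0.4 -0.  -0.2]
```

```bash
python3 -m handwheel '{"rotation":[[0,0,0],[0,0,0],[0,0,0],[0,0,0],[0,0,0],[0,0,0],[0,0,0],[0,0,0]],"delta_pos":[[6,0,-7],[12,0,-14],[18,0,-20],[25,0,-26],[32,0,-32],[40,0,-37],[47,0,-41],[47,0,-41]],"jaw":[0,0,0,0,0,0,0,0]}' 30; python3 - <<'E'
from h import *
from cell import imaging
s=imaging.read_camera('side');cv2.imwrite('/tmp/a.png',s['frame'][130:330,200:400,::-1])
E
python3 -m handwheel '{"rotation":[[0,0,0],[0,0,0],[0,0,0],[0,0,0],[0,0,0],[0,0,0]],"delta_pos":[[0,0,0],[0,0,0],[0,0,0],[0,0,-40],[0,0,-80],[0,0,-90]],"jaw":[45,45,45,45,45,45]}' 25; python3 -m handwheel '{"rotation":[[0,0,0],[0,0,0],[0,0,0],[0,0,0],[0,0,0],[0,0,0],[0,0,0],[0,0,0]],"delta_pos":[[0,0,0],[0,0,0],[0,0,0],[0,0,0],[-30,-40,0],[-60,-80,0],[-90,-120,0],[-100,-160,0]],"jaw":[60,60,60,60,60,60,60,60]}' 25; python3 - <<'E'
from h import *
from cell import imaging
s=imaging.read_camera('side')
cv2.imwrite('pics/l3.png',cv2.resize(np.hstack([cv2.imread('/tmp/a.png'),s['frame'][130:330,200:400,::-1]]),(800,400)))
c=imaging.read_camera('top');pickle.dump({'top':c,'side':s},open('c1.pkl','wb'))
go([.43,-.005,.16],90)
E
```

```text
clock: 8.45
position: [0.5421, -0.2544, 0.2303]
tcp_rot: [0.992, 0.123, -0.0, -0.004]
force: [-13.9, 4.9, 16.6]
width: 0.0086
clock: 9.1
position: [0.5432, -0.2561, 0.3244]
tcp_rot: [0.992, 0.122, 0.002, -0.003]
force: [0.1, -0.6, -1.1]
width: 0.0386
clock: 9.9
position: [0.405, -0.1254, 0.3239]
tcp_rot: [0.993, 0.121, 0.002, -0.003]
force: [1.4, 0.6, 0.8]
width: 0.0515
t 10.0 pos [ 0.4052 -0.1209  0.3245] w 0.0514 F [ 0.5 -0.5 -0.7] q7 0.29
delta mm [  52. -105.  166.] rot [ -0.1  -0.6 -75.6]
```

View pics/l3.png

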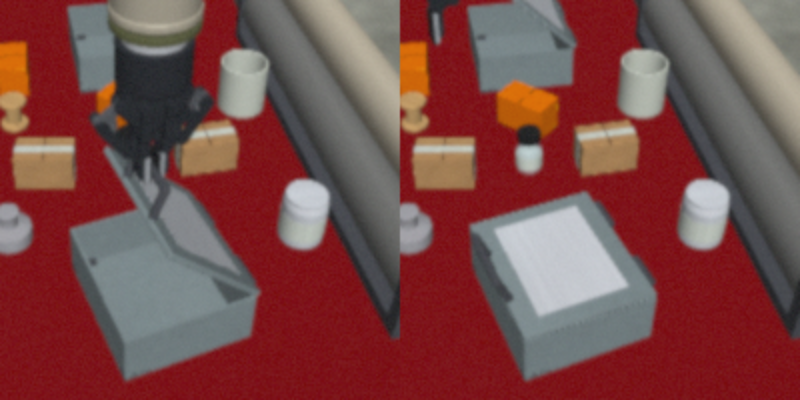

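The right lid was raised (left panel) and after release lies shut (right panel), so the right case is the worn one. Next I measure the cartons by their tape and brown top.

```bash
python3 - <<'E'
from h import *
d=pickle.load(open('c0.pkl','rb'));c=d['top'];f=c['frame'].astype(int)
hsv=cv2.cvtColor(c['frame'],cv2.COLOR_RGB2HSV);H,S,V=[hsv[...,i].astype(int) for i in range(3)]
for n,(x0,y0,x1,y1) in dict(near=(235,205,268,245),far=(235,133,268,172)).items():
    m=np.zeros(H.shape,bool);m[y0:y1,x0:x1]=1
    for nm,mm in(('tape',m&(S<60)&(V>150)),('all',m&~((S>150)&((H<8)|(H>172)))),('topface',m&~((S>150)&((H<8)|(H>172)))&(V>165))):
        p=np.argwhere(mm)[:,::-1];w=(ray(c,p,.055)[:,:2]*1000).astype(np.float32)
        e,v=np.linalg.eigh(np.cov(w.T));a=v[:,1]*np.sign(v[0,1])
        r=cv2.minAreaRect(w);print(n,nm,len(p),'mean',w.mean(0).round(1),'pca yaw',np.degrees(np.arctan2(a[1],a[0])).round(1),np.round(r[0],1),np.round(r[1]),round(r[2],1))
f=c['frame'][:,:,::-1]
cv2.imwrite('pics/cart.png',np.hstack([cv2.resize(f[y:y+45,230:275],(400,400),interpolation=cv2.INTER_CUBIC) for y in(203,130)]))
E
```

```text
near tape 141 mean [430.2  -4.9] pca yaw -8.4 [431.3  -5.2] [17. 85.] 81.6
near all 430 mean [430.8  -5.3] pca yaw -8.7 [430.3  -5.1] [51. 89.] 82.2
near topface 430 mean [430.8  -5.3] pca yaw -8.7 [430.3  -5.1] [51. 89.] 82.2
far tape 138 mean [668.4  -4.8] pca yaw 3.7 [668.   -4.9] [88. 17.] 3.0
far all 431 mean [666.8  -5.1] pca yaw 3.1 [666.4  -5.3] [97. 51.] 3.5
far topface 401 mean [670.1  -5. ] pca yaw 3.7 [670.4  -5.1] [89. 51.] 3.5
```

View pics/cart.png

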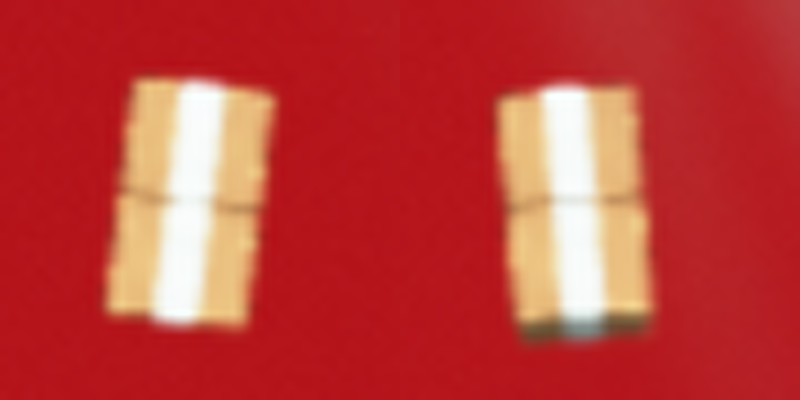

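Both are brown and taped: near yaw is about -8.5°, far about 3.5°. I heft the near one first.

```bash
python3 - <<'E'
from h import *
go([.430,-.005,.16],81.5)
E
```

```text
t 10.0 pos [ 0.4052 -0.1209  0.3245] w 0.0514 F [ 0.5 -0.5 -0.7] q7 0.29
delta mm [  52. -105.  166.] rot [ -0.2  -0.6 -67.1]
```

```bash
python3 -m handwheel '{"rotation":[[-0.2,-0.6,-67],[-0.2,-0.6,-67],[-0.2,-0.6,-67],[-0.2,-0.6,-67],[-0.2,-0.6,-67],[-0.2,-0.6,-67],[-0.2,-0.6,-67],[-0.2,-0.6,-67]],"delta_pos":[[52,-105,30],[52,-105,60],[52,-105,100],[52,-105,130],[52,-105,166],[52,-105,166],[52,-105,166],[52,-105,166]],"jaw":[100,100,100,100,100,100,100,100]}' 30; python3 - <<'E'
from h import *
go([.430,-.005,.036],81.5)
E
```

```text
clock: 10.8
position: [0.4299, -0.0051, 0.1588]
tcp_rot: [0.756, 0.654, -0.001, 0.0]
force: [-0.0, 0.6, 0.3]
width: 0.0855
t 10.8 pos [ 0.4299 -0.0051  0.1588] w 0.0855 F [-0.   0.6  0.3] q7 1.31
delta mm [  0.   0. 123.] rot [-0.   0.1  0.3]
```

```bash
python3 -m handwheel '{"rotation":[[0,0,0.3],[0,0,0.3],[0,0,0.3],[0,0,0.3],[0,0,0.3],[0,0,0.3],[0,0,0.3],[0,0,0.3]],"delta_pos":[[0,0,40],[0,0,80],[0,0,115],[0,0,123],[0,0,123],[0,0,123],[0,0,123],[0,0,123]],"jaw":[100,100,100,100,100,45,45,45]}' 30; python3 -m handwheel '{"rotation":[[0,0,0],[0,0,0],[0,0,0],[0,0,0],[0,0,0]],"delta_pos":[[0,0,0],[0,0,0],[0,0,-15],[0,0,-30],[0,0,-30]],"jaw":[30,30,30,30,30]}' 30; python3 -m handwheel '{"rotation":[[0,0,0],[0,0,0],[0,0,0],[0,0,0]],"delta_pos":[[0,0,0],[0,0,0],[0,0,0],[0,0,0]],"jaw":[30,30,30,30]}' 30
```

```text
clock: 11.6
position: [0.4309, -0.0049, 0.0373]
tcp_rot: [0.758, 0.653, 0.001, 0.0]
force: [-0.6, -0.9, 5.6]
width: 0.0494
clock: 12.1
position: [0.432, -0.0047, 0.0687]
tcp_rot: [0.758, 0.653, 0.002, 0.001]
force: [0.8, -0.6, -0.7]
width: 0.0495
clock: 12.5
position: [0.4317, -0.0048, 0.0683]
tcp_rot: [0.758, 0.653, 0.002, 0.001]
force: [-0.1, -0.3, -0.7]
width: 0.0496
```

Only -0.7 N, so this looks like the empty one. I put it back and heft the other to compare.

```bash
python3 -m handwheel '{"rotation":[[0,0,0],[0,0,0],[0,0,0],[0,0,0],[0,0,0],[0,0,0],[0,0,0]],"delta_pos":[[0,0,10],[0,0,20],[0,0,27],[0,0,31],[0,0,31],[0,0,31],[0,0,31]],"jaw":[45,45,45,45,45,90,90]}' 30; python3 -m handwheel '{"rotation":[[0,0,0],[0,0,0],[0,0,0],[0,0,0],[0,0,0]],"delta_pos":[[0,0,0],[0,0,0],[0,0,-40],[0,0,-80],[0,0,-120]],"jaw":[95,95,95,95,95]}' 30; python3 - <<'E'
from h import *
go([.668,-.005,.16],93.5)
E
```

```text
clock: 13.2
position: [0.4318, -0.0048, 0.0371]
tcp_rot: [0.758, 0.653, 0.002, 0.001]
force: [-1.0, -0.1, -0.4]
width: 0.0762
clock: 13.7
position: [0.431, -0.0053, 0.1584]
tcp_rot: [0.758, 0.652, 0.001, 0.001]
force: [1.3, 0.8, -0.7]
width: 0.0808
t 13.7 pos [ 0.431  -0.0053  0.1584] w 0.0808 F [ 1.3  0.8 -0.7] q7 1.3
delta mm [ 36. 234.  -1.] rot [  0.2  -0.  -12.1]
```

```bash
python3 -m handwheel '{"rotation":[[0.2,0,-12],[0.2,0,-12],[0.2,0,-12],[0.2,0,-12],[0.2,0,-12],[0.2,0,-12],[0.2,0,-12]],"delta_pos":[[36,234,-1],[36,234,-1],[36,234,-1],[36,234,-1],[36,234,-1],[36,234,-1],[36,234,-1]],"jaw":[100,100,100,100,100,100,100]}' 30; python3 - <<'E'
from h import *
from cell import imaging
go([.668,-.005,.036],93.5)
E
```

```text
clock: 14.4
position: [0.6678, -0.0052, 0.1588]
tcp_rot: [0.686, 0.728, -0.001, -0.0]
force: [-0.3, 0.0, 0.5]
width: 0.0857
t 14.4 pos [ 0.6678 -0.0052  0.1588] w 0.0857 F [-0.3  0.   0.5] q7 1.84
delta mm [  0.   0. 123.] rot [-0.1  0.1 -0.1]
```

```bash
python3 -m handwheel '{"rotation":[[0,0,0],[0,0,0],[0,0,0],[0,0,0],[0,0,0],[0,0,0],[0,0,0],[0,0,0]],"delta_pos":[[0,0,40],[0,0,80],[0,0,115],[0,0,123],[0,0,123],[0,0,123],[0,0,123],[0,0,123]],"jaw":[100,100,100,100,100,45,45,45]}' 40; python3 -m handwheel '{"rotation":[[0,0,0],[0,0,0],[0,0,0],[0,0,0],[0,0,0]],"delta_pos":[[0,0,0],[0,0,0],[0,0,-15],[0,0,-30],[0,0,-30]],"jaw":[30,30,30,30,30]}' 40; python3 -m handwheel '{"rotation":[[0,0,0],[0,0,0],[0,0,0],[0,0,0]],"delta_pos":[[0,0,0],[0,0,0],[0,0,0],[0,0,0]],"jaw":[30,30,30,30]}' 40
```

```text
clock: 15.2
position: [0.6688, -0.0058, 0.0382]
tcp_rot: [0.686, 0.728, -0.0, 0.001]
force: [-2.2, -0.5, 2.6]
width: 0.0495
clock: 15.7
position: [0.6705, -0.006, 0.0715]
tcp_rot: [0.686, 0.728, 0.002, 0.002]
force: [1.0, -1.2, -7.1]
width: 0.0496
clock: 16.1
position: [0.6702, -0.006, 0.0709]
tcp_rot: [0.686, 0.728, 0.001, 0.002]
force: [-0.0, -0.2, -6.4]
width: 0.0497
```

-6.4 N: the far carton is the full one. Carry it to the right lid.

```bash
python3 -m handwheel '{"rotation":[[0,0,0],[0,0,0],[0,0,0],[0,0,0],[0,0,0]],"delta_pos":[[0,0,-30],[0,0,-70],[0,0,-110],[0,0,-125],[0,0,-125]],"jaw":[30,30,30,30,30]}' 40; python3 - <<'E'
from h import *
go([.553,-.253,.19],104.2)
E
```

```text
clock: 16.6
position: [0.6705, -0.006, 0.1976]
tcp_rot: [0.686, 0.728, 0.003, 0.003]
force: [0.2, -0.1, -7.8]
width: 0.0494
t 16.6 pos [ 0.6705 -0.006   0.1976] w 0.0494 F [ 0.2 -0.1 -7.8] q7 1.83
delta mm [-240. -132.    7.] rot [  0.5   0.1 -10.8]
```

```bash
python3 -m handwheel '{"rotation":[[0.5,0,-10.8],[0.5,0,-10.8],[0.5,0,-10.8],[0.5,0,-10.8],[0.5,0,-10.8],[0.5,0,-10.8],[0.5,0,-10.8],[0.5,0,-10.8]],"delta_pos":[[-40,-22,0],[-80,-44,0],[-120,-66,2],[-160,-88,4],[-200,-110,7],[-230,-127,7],[-240,-132,7],[-240,-132,7]],"jaw":[30,30,30,30,30,30,30,30]}' 40; python3 - <<'E'
from h import *
from cell import imaging
go([.553,-.253,.122],104.2)
s=imaging.read_camera('side')
cv2.imwrite('pics/p1.png',cv2.resize(s['frame'][110:330,180:400,::-1],(600,600)))
E
```

```text
clock: 17.4
position: [0.5508, -0.2553, 0.1877]
tcp_rot: [0.616, 0.788, -0.002, -0.001]
force: [0.1, 0.5, -7.5]
width: 0.0497
t 17.4 pos [ 0.5508 -0.2553  0.1877] w 0.0497 F [ 0.1  0.5 -7.5] q7 2.42
delta mm [ 2.  3. 66.] rot [-0.2  0.1 -0.2]
```

View pics/p1.png

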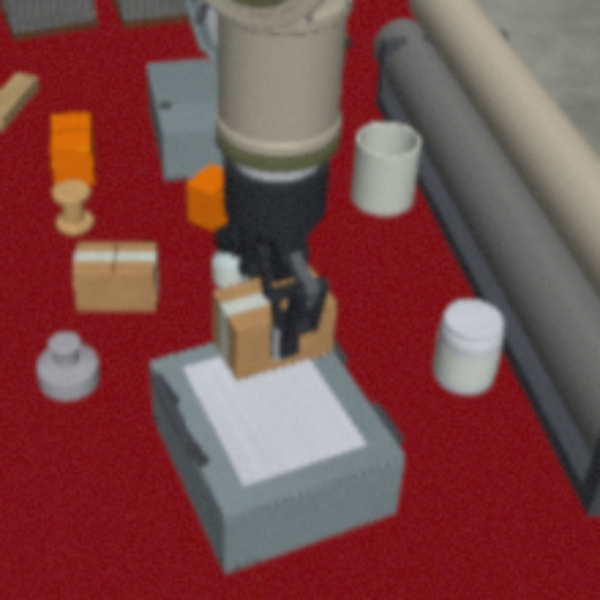

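The carton is held level above the lid, at about (275,325), and the handle and hinges are clear. Lowering it.

```bash
python3 -m handwheel '{"rotation":[[0,0,0],[0,0,0],[0,0,0],[0,0,0],[0,0,0],[0,0,0]],"delta_pos":[[2,3,25],[2,3,45],[2,3,60],[2,3,66],[2,3,66],[2,3,66]],"jaw":[30,30,30,30,30,30]}' 40; python3 -m handwheel '{"rotation":[[0,0,0],[0,0,0],[0,0,0],[0,0,0]],"delta_pos":[[0,0,1],[0,0,2],[0,0,3],[0,0,3]],"jaw":[30,30,30,30]}' 40
```

```text
clock: 18.05
position: [0.5548, -0.2508, 0.1225]
tcp_rot: [0.615, 0.789, -0.001, -0.0]
force: [-0.8, -0.7, -6.5]
width: 0.0495
clock: 18.45
position: [0.5548, -0.2507, 0.1195]
tcp_rot: [0.615, 0.789, -0.001, -0.0]
force: [1.1, -0.7, -7.4]
width: 0.0496
```

```bash
python3 -m handwheel '{"rotation":[[0,0,0],[0,0,0],[0,0,0],[0,0,0]],"delta_pos":[[-2,0,1],[-3,0,2],[-3,0,2],[-3,0,2]],"jaw":[30,30,30,30]}' 40; python3 -m handwheel '{"rotation":[[0,0,0],[0,0,0],[0,0,0]],"delta_pos":[[0,0,1],[0,0,1],[0,0,1]],"jaw":[30,30,30]}' 40
```

```text
clock: 18.85
position: [0.5555, -0.2537, 0.1175]
tcp_rot: [0.615, 0.789, -0.001, -0.0]
force: [0.7, -0.6, -7.7]
width: 0.0494
clock: 19.15
position: [0.5556, -0.2538, 0.1167]
tcp_rot: [0.615, 0.789, -0.001, -0.0]
force: [-1.8, 0.6, -2.4]
width: 0.0495
```

Contact comes at the predicted height. I press 1 mm more, release, and go up.

```bash
python3 -m handwheel '{"rotation":[[0,0,0],[0,0,0],[0,0,0]],"delta_pos":[[0,0,0.7],[0,0,0.7],[0,0,0.7]],"jaw":[30,30,30]}' 40; python3 -m handwheel '{"rotation":[[0,0,0],[0,0,0],[0,0,0],[0,0,0],[0,0,0],[0,0,0],[0,0,0],[0,0,0]],"delta_pos":[[0,0,0],[0,0,0],[0,0,0],[0,0,0],[0,0,-20],[0,0,-60],[0,0,-100],[0,0,-130]],"jaw":[100,100,100,100,100,100,100,100]}' 40; python3 -m handwheel '{"rotation":[[0,0,0],[0,0,0],[0,0,0],[0,0,0],[0,0,0],[0,0,0],[0,0,0],[0,0,0]],"delta_pos":[[30,30,-20],[60,60,-40],[90,90,-40],[110,120,-40],[120,150,-40],[120,180,-40],[120,180,-40],[120,180,-40]],"jaw":[100,100,100,100,100,100,100,100]}' 40; python3 -c "
from h import *
go([.3,.0,.3],104)"
```

```text
clock: 19.45
position: [0.5556, -0.2538, 0.1166]
tcp_rot: [0.615, 0.789, -0.001, -0.0]
force: [-4.7, 2.9, 2.5]
width: 0.0496
clock: 20.25
position: [0.556, -0.2541, 0.2492]
tcp_rot: [0.615, 0.789, -0.001, 0.001]
force: [-0.1, -0.6, -0.3]
width: 0.0851
clock: 21.05
position: [0.7014, -0.0941, 0.2883]
tcp_rot: [0.615, 0.789, -0.001, 0.001]
force: [-0.0, -0.4, 0.1]
width: 0.0857
t 21.05 pos [ 0.7014 -0.0941  0.2883] w 0.0857 F [-0.  -0.4  0.1] q7 2.11
delta mm [ 189. -366.  -12.] rot [-0.1  0.2  0.1]
```

```bash
python3 -m handwheel '{"rotation":[[0,0,0],[0,0,0],[0,0,0],[0,0,0],[0,0,0],[0,0,0],[0,0,0],[0,0,0]],"delta_pos":[[0,-50,0],[0,-100,0],[0,-150,0],[0,-200,0],[0,-250,0],[0,-290,0],[0,-290,0],[0,-290,0]],"jaw":[100,100,100,100,100,100,100,100]}' 40; python3 - <<'E'
from h import *
from cell import imaging
t=imaging.read_camera('top');s=imaging.read_camera('side');pickle.dump({'top':t,'side':s},open('c2.pkl','wb'))
cv2.imwrite('pics/f1.png',np.hstack([cv2.resize(t['frame'][100:290,90:390,::-1],(400,253)),cv2.resize(s['frame'][100:330,140:400,::-1],(400,253))]).repeat(1,0))
cv2.imwrite('pics/f2.png',np.vstack([cv2.resize(t['frame'][110:270,100:380,::-1],(525,300),interpolation=cv2.INTER_CUBIC),cv2.resize(s['frame'][110:330,160:400,::-1],(525,300*1),interpolation=cv2.INTER_CUBIC)]))
E
```

```text
clock: 21.85
position: [0.4192, -0.1651, 0.289]
tcp_rot: [0.615, 0.788, 0.001, 0.001]
force: [1.5, 0.1, 0.5]
width: 0.0854
```

View pics/f2.png

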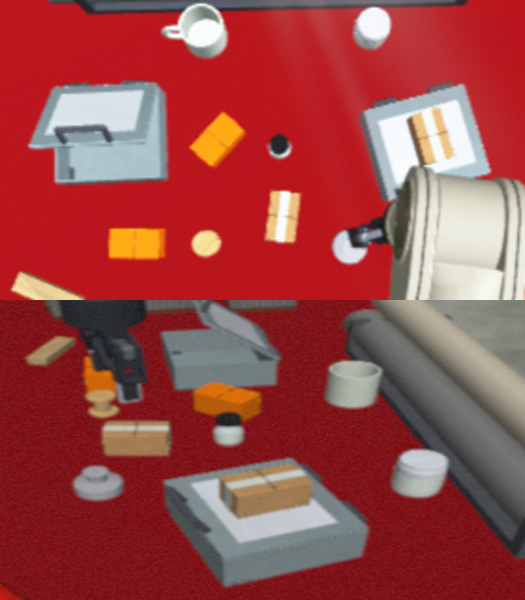

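The carton sits flat mid-lid (435,137 in the top view), the empty one stands in its place, and the left lid is half open. One numeric check comes before handing in.

```bash
python3 - <<'E'
from h import *
c=pickle.load(open('c2.pkl','rb'))['top'];c0=pickle.load(open('c0.pkl','rb'))['top']
def brown(c,box,z):
    hsv=cv2.cvtColor(c['frame'],cv2.COLOR_RGB2HSV).astype(int);H,S,V=[hsv[...,i] for i in range(3)]
    m=np.zeros(H.shape,bool);x0,y0,x1,y1=box;m[y0:y1,x0:x1]=1
    p=np.argwhere(m&(H>9)&(H<28)&(S>70)&(V>110))[:,::-1]
    r=cv2.minAreaRect((ray(c,p,z)[:,:2]*1000).astype(np.float32));print(len(p),np.round(r[0]),np.round(r[1]),round(r[2],1))
brown(c0,(235,205,268,245),.055);brown(c,(235,205,268,245),.055);brown(c,(312,160,350,202),.1335)
# left lid: handle bar centre pixel in top view -> opening angle by intersecting ray with hinge-arc
u=np.array([[83/525*280+100,130/300*160+110]])
for th in range(35,61,5):
    g=np.arctan2(42,170)+np.radians(th);r=np.hypot(170,42)/1000
    z=.0705+r*np.sin(g);x=.4906+.17-r*np.cos(g);print(th,'arc x',x.round(3),'ray x',ray(c,u,z)[0].round(3))
E
```

```text
268 [431.  -5.] [51. 83.] 81.6
265 [432.  -3.] [50. 83.] 81.6
321 [ 555. -247.] [82. 56.] 14.0
35 arc x 0.545 ray x [0.568 0.295 0.202]
40 arc x 0.557 ray x [0.567 0.292 0.212]
45 arc x 0.57 ray x [0.566 0.289 0.22 ]
50 arc x 0.583 ray x [0.565 0.287 0.228]
55 arc x 0.597 ray x [0.564 0.285 0.234]
60 arc x 0.612 ray x [0.564 0.284 0.239]
```

Left lid is at about 44°, the carton on the lid is within about 6 mm of its middle, and the empty one has moved by about 2 mm at most. Handing in.

```bash
python3 -c "
from cell import job
print(job.hand_in())"
```

```text
the job is handed in; nothing more can be done
None
```

The job is done and handed in at about 22 s of robot time, against the 72 s limit.

- **Lids:** I lifted both lids by the handle to about 45° and let go. The left one held its angle. The right one fell shut, so the right case is the worn one.
- **Cartons:** The near carton read about 0.7 N when hefted, so it is the empty one, and I put it back where it stood. The far carton read about 6.4 N, so it is the full one. I lowered it onto the middle of the right lid until it touched, then released it.

**Last checks (camera pictures and force readings):**
- The left lid stands at about 44°.
- The full carton lies flat and in line with the case. It is about 3 mm from the lid centre by the gripper position and about 6 mm by the final picture; the picture's outline may be a few millimetres off because it takes in part of the carton's side.
- The empty carton is within about 2 mm of its start.
- The other things on the table looked unmoved. In the final top view the arm hid part of the right front, so I could not see the screwdriver there.
- The largest wrist force I read was about 22 N, and the gripper was clear of everything at hand-in.

No check failed.

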